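# Right a toppled cleaner bottle inside the deep bench caddy

## Task

A square white cleaner bottle has toppled over in the deep blue caddy on the electronics bench. Tip it up inside the caddy, its foot staying down near the caddy's floor all the while, and leave it standing upright and let go, cap up, its side snug against the caddy's raised end wall, in the same lane. Leave everything else on the bench and in the caddy where it is.

Things in the scene. Friction and masses are not known exactly. Their poses are not given: they have to be found in the camera images.
- caddy: Blue open caddy fixed to bench, 209 x 225 mm, walls and floor 5 mm. Two lanes along its y, inside from y -0.1075 to +0.1075: a wide one (x -0.065 to 0.065) with the toppled bottle, a narrow one (x 0.070 to 0.134) with jar and tin. Walls 85 mm high, but the end wall at -y, by the bottle's foot, is raised to 110 mm. Origin: underside, below the wide lane's middle; inner floor z 0.005.
- bottle_center (a point): Middle of the bottle, on its axis. Rigid, closed, 170 mm long, about 0.2 kg: square white body 38 x 38 mm, 115 mm long, with a flat foot; 15 mm tapering shoulder; round red cap 24 mm across, 40 mm long. Its y axis runs from foot to cap (points up when it stands), x and z are square to its sides. At the start it lies on a side on the wide lane's floor, axis 19 mm above that floor.
- bottle_cap (a point): Centre of the red cap, on the axis, 150 mm from the foot and 20 mm from the top. At the start the cap lies towards the caddy's +y end, 8 to 23 mm from that end wall, and the foot 22 to 37 mm from the raised one. Held lightly by the cap, the bottle can pivot between the finger pads. Axes as for the bottle's middle.
- bottle_foot (a point): Centre of the bottle's flat foot, on its axis. Axes as for the bottle's middle.
- bottle: The same bottle; the origin lies 19 mm off its axis, on the side it lies on at the start, 85 mm from either end. Axes as for the bottle's middle.
- jar: Bystander: amber jar, 52 mm across, 62 mm tall, in the narrow lane. Origin under its centre.
- tin: Bystander: steel tin with a yellow label, 50 mm across, 50 mm tall, in the narrow lane. Origin under its centre.
- meter: Bystander: red and black multimeter, 190 x 90 x 37 mm, lying on the bench. Origin under its centre.
- board: Bystander: green circuit board, 100 x 130 x 25 mm, on brass feet on the bench. Origin under its centre.
- spool: Bystander: steel wire spool, 60 mm across, 52 mm tall, on the bench. Origin under its centre.
- mug: Bystander: white mug, 80 mm across, 90 mm tall, on the bench. Origin under its centre.
- driver: Bystander: screwdriver lying on the bench. Origin under its middle.
Not all that is in view belongs to the job. There is more than one size of the bottle; the job needs the largest.

How it is judged (in metres and radians):
At the end, for the whole second after the job is handed in: The bottle stands cap up, within 0.07 rad of vertical, its foot on the floor of the wide lane (foot centre within 7 mm of the floor's height) and snug against the raised end wall (its foot centre less than 25 mm from that wall's inner face, so a gap of at most 6 mm), let go and at rest (angle between bottle's own y axis and vertical below 0.07 rad and z of bottle_foot in the frame of caddy between 0 and 0.012 m and x of bottle_foot in the frame of caddy between -0.065 and 0.065 m and y of bottle_foot in the frame of caddy between -0.1075 and -0.0825 m and linear speed of bottle below 0.02 m/s and angular speed of bottle below 0.1 rad/s and contact force between the fingers and bottle below 0.1 N); the robot touches nothing.
It fails at once if the bottle's foot is lifted more than 55 mm above the caddy's floor (z of bottle_foot in the frame of caddy above 0.06 m).
It fails at once if another thing on the bench or in the caddy is moved more than 30 mm (distance of any of jar, tin, meter, board, spool, mug, driver from where it was at the start of the episode above 0.03 m).
It also fails if it takes over 56 s, if anything falls off the work surface, if the arm or the gripper's body presses on something with over 40 N, if the wrist force passes 120 N, or if a joint passes its speed limit or range.

## Robot

A 7-joint arm with a two-finger parallel gripper is mounted at the origin on the work surface. World frame = base frame: x ahead of the robot, y to its left, z up, the work surface at z = 0. Lengths are in mm, angles in rad, forces in N, time in s.
With the tool pointing down it reaches from about 400 to 850 mm from the base axis. Payload 10.4 kg.
Tool frame: the origin (TCP) lies at the very end of the fingers, on their centre line; the grasp point (between the pads) lies 19 mm behind it; z points along the fingers, y is the line along which they close (so a half turn about z gives the same grasp; the last joint's range is limited). The gripper opens to 87 mm and grips with 3 to 60 N. Pads are 19 mm wide; open, the fingers measure 117 mm over their backs; the gripper's body (75 mm by 190 mm) begins 51 mm behind the grasp point.
Start: joints at [-1.235, 0.332, -0.065, 1.46, 0.022, 1.35, -0.088], TCP at [219.458, 585.229, 200.276] pointing down, gripper open.
Joint ranges: [-2.6, 2.6], [-0.5, 2.12], [-1.47, 1.34], [0.16, 2.42], [-1.27, 4.41], [0.06, 2.06], [-2.6, 2.6]. Speed limits (rad/s): [2.22, 2.22, 2.79, 2.79, 3.14, 3.14, 3.14].

## Interface

Orientations are given as [roll, pitch, yaw] about the fixed x, y, z axes, in that order (R = Rz(yaw) Ry(pitch) Rx(roll)).
In Python, from bench import manip gives the robot as it stands.
- The arm moves only by the tool send_rows, never from a script. Its argument "increments" is a list of rows, each an object with "slide": the shift along the tool's x, y, z in mm, a list of three; "rotation": the turn, a rotation vector about the tool's x, y, z in rad, a list of three. A call has 1 to 5 rows; each row shifts and turns the commanded pose from where the row before left it, along the tool's axes as they then stand; what a row does not reach is not made up. A row lasts 1/12 s, in which the tool goes at most 41.7 mm and 7.16 degrees, less where a joint would pass 70% of its speed; a pose out of reach is approached as far as the arm can. A call with a gripper value outside its range is refused whole. "grip" is the closure, from 0 (fully open) to 1 (shut), set as the call begins (left out, the last holds). The fingers move at their own pace and stop on an object; the grip force is fixed at half the most. Time passes only in rows, so rows that do not move let the fingers close. It gives the time, the measured TCP pose, the force, the opening and the grip force at its end, in the units of the state.
- manip.observe(): the state, without advancing time (a new reading comes with each control period).
- manip.snapshot(name): name is "side" or "top" or "wrist"; returns the picture (384x512x3 uint8, red, green, blue); there is no depth.
- manip.calibration(name): a dict with "mtx" (3x3 intrinsics, pixels), "k1" (the pictures are not rectified: a ray, as slopes to the right and down, at radius r is drawn at 1 + k1 r^2 times it, then the intrinsics apply), "cam_to_world" (4x4, takes a point from camera to world coordinates); the wrist camera has in their place "T_tool_cam" (4x4, takes a point from camera to tool coordinates, whose origin is the TCP and whose axes are the flange's). Camera axes: x right, y down, z forward; pixel columns grow to the right and rows downward; lengths in mm; the calibration is good to about 2 mm. A picture is of the moment at which its call begins: read the wrist's pose just before it. calibration takes no time and is no camera call.
- manip.job_done(): hands the job in; it is judged then, once.
The state is a dict: "time": time; "joint_pos": joint angles; "dq": joint speeds; "effort": joint torques, N m; "eef_pos": TCP position; "tool_rot": TCP orientation; "wrist_force": force on the tool from outside, world axes, zero at the start; "moment": the same for the moment, N m; "opening": finger opening in mm; "gripper_force": force on a finger pad.
Only numpy, scipy, OpenCV 4.12 (cv2) and the standard library are available. Lean on these libraries where they do the work, as an engineer would, in place of code of your own. Each camera call takes 0.05 s, during which the arm holds its last target. There are 200 camera calls.

## Working session

There is one attempt and no reset: what is moved stays moved. The work goes in short steps, Python scripts to look and compute and a tool call to move; the robot and the scene stay as the last step left them, time stands still between calls to the robot, and variables do not carry over. Pictures are saved under pics/ and viewed, at most 10 in all, crops included, and the job is handed in when it is done.

Besides the shell and the picture viewer there is one more tool, called after "Call:" by a JSON object that holds its "name" and its "arguments". send_rows: Moves the arm, as the interface text tells. Its arguments: {"type":"object","properties":{"increments":{"type":"array"},"grip":{"type":"number"}},"required":["increments"]}

```bash
mkdir -p pics; cat > h.py <<'E'
import numpy as np, cv2
from bench import manip
from scipy.spatial.transform import Rotation as R
def cam(name, st=None):
    c=manip.calibration(name); K=np.array(c["mtx"])
    if name=="wrist":
        T=np.eye(4); T[:3,:3]=R.from_euler('xyz',st["tool_rot"]).as_matrix(); T[:3,3]=st["eef_pos"]
        T=T@np.array(c["T_tool_cam"])
    else: T=np.array(c["cam_to_world"])
    return K,c["k1"],T
def ray(c,uv):
    K,k1,T=c; p=np.linalg.inv(K)@[uv[0],uv[1],1]; d=p[:2]; s=d.copy()
    for _ in range(20): s=d/(1+k1*(s@s))
    return T[:3,3],T[:3,:3]@np.array([s[0],s[1],1])
def plane(c,uv,z):
    o,d=ray(c,uv); return o+d*(z-o[2])/d[2]
E
python3 - <<'E'
from h import *
s=manip.observe(); print(s)
a=manip.snapshot("top"); b=manip.snapshot("side")
cv2.imwrite("pics/top.png",cv2.resize(a[:,:,::-1],(800,600)));cv2.imwrite("pics/side.png",cv2.resize(b[:,:,::-1],(800,600)))
np.save("top.npy",a);np.save("side.npy",b)
for n in("top","side"):print(cam(n))
print(manip.calibration("wrist"))
E
```

```text
{'time': 0.0, 'joint_pos': array([-1.23461937,  0.33288058, -0.06469056,  1.46093182,  0.02159791,
        1.34989111, -0.08848065]), 'dq': array([ 1.38894771e-03, -4.31770109e-04, -9.60663276e-04, -5.30155607e-05,
       -5.41054466e-04, -1.73543241e-05,  1.07062170e-03]), 'effort': array([-1.83469383e-04, -6.23265409e+01,  2.42967712e-02, -3.89893305e+01,
       -6.14364515e-02,  3.98920896e-02,  1.43487187e-04]), 'eef_pos': array([219.32212898, 584.81373337, 199.45303158]), 'tool_rot': array([-3.14017867e+00,  6.59247656e-05,  2.78284650e+00]), 'wrist_force': array([ 0.95088481,  0.63929982, -0.10154523]), 'moment': array([-0.01692962,  0.04377685,  0.00137035]), 'gripper_force': 0.0, 'opening': 86.92004591839732}
(array([[354.78846487,   0.        , 254.17691518],
       [  0.        , 354.78846487, 195.41139824],
       [  0.        ,   0.        ,   1.        ]]), 0.006082298409241986, array([[ 7.92749716e-03, -9.77727163e-01,  2.09730181e-01,
         3.90147998e+02],
       [-9.99958276e-01, -6.79912076e-03,  6.10060666e-03,
        -1.48000414e+01],
       [-4.53874801e-03, 
[... 512 characters left out ...]
6e-02, -6.76090701e-01, -7.36618771e-01,
         1.06561035e+03],
       [ 0.00000000e+00,  0.00000000e+00,  0.00000000e+00,
         1.00000000e+00]]))
{'mtx': array([[316.47301512,   0.        , 254.40978772],
       [  0.        , 316.47301512, 192.21804231],
       [  0.        ,   0.        ,   1.        ]]), 'k1': -0.08180773625286447, 'T_tool_cam': array([[ 1.43319707e-03, -9.52412423e-01, -3.04808995e-01,
         8.56265931e+01],
       [ 9.99998962e-01,  1.32064282e-03,  5.75438929e-04,
         6.73789265e-01],
       [-1.45511375e-04, -3.04809503e-01,  9.52413327e-01,
        -1.84643191e+02],
       [ 0.00000000e+00,  0.00000000e+00,  0.00000000e+00,
         1.00000000e+00]])}
```

View pics/top.png

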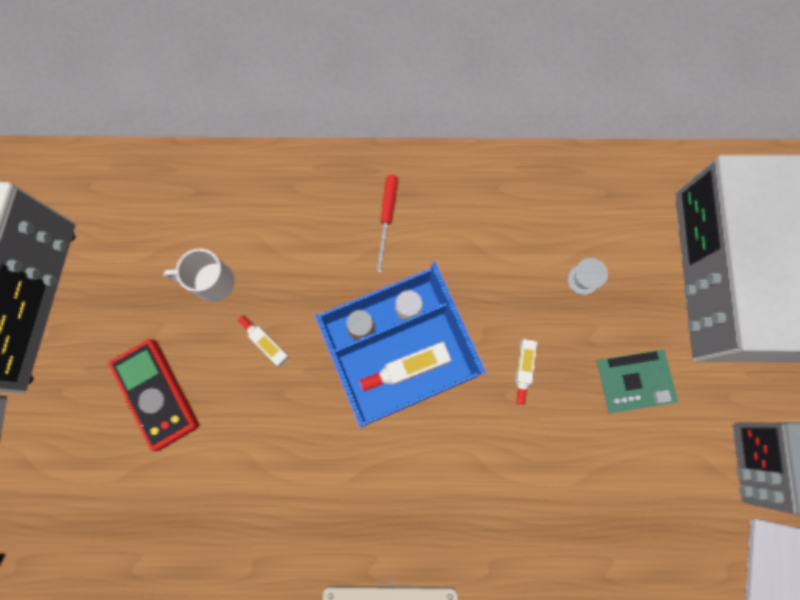

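View pics/side.png

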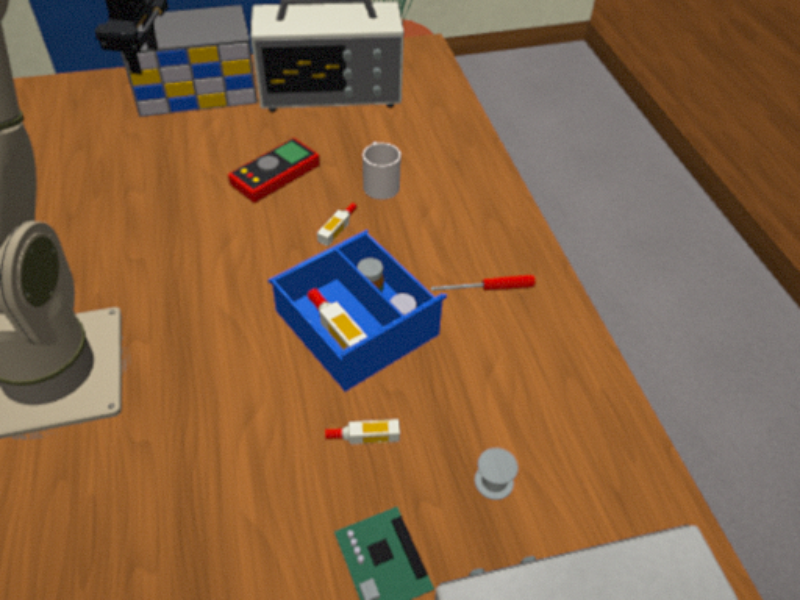

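The top view (800x600) shows the caddy at about (400,345). The large bottle has its red cap at (372,382) and its foot at (448,353), so the raised wall is the right-hand end. The smaller bottles outside the caddy are decoys. Next I'll measure the positions.

```bash
cat > m.py <<'E'
from h import *
def blobs(mask,n=3):
    k,l,s,c=cv2.connectedComponentsWithStats(mask.astype(np.uint8)); o=np.argsort(-s[1:,4])[:n]+1
    return [(l==i,s[i,4],c[i]) for i in o]
def bottle(img,c,blue_hull):
    h=cv2.cvtColor(img,cv2.COLOR_RGB2HSV).astype(int); H,S,V=h[...,0],h[...,1],h[...,2]
    red=((H<8)|(H>172))&(S>150)&(V>90)&blue_hull
    return blobs(red,1)[0]
def blue(img):
    h=cv2.cvtColor(img,cv2.COLOR_RGB2HSV).astype(int)
    b=(h[...,0]>100)&(h[...,0]<125)&(h[...,1]>150)
    return b
E
python3 - <<'E'
from m import *
for n in("top","side"):
    im=np.load(n+".npy");c=cam(n)
    bs=blobs(blue(im),3)
    if n=="side": bs=[b for b in bs if 150<b[2][0]<300 and 140<b[2][1]<260]
    m=bs[0][0]
    cnt=np.argwhere(m)[:,::-1].astype(np.int32); hull=cv2.convexHull(cnt)
    ap=cv2.approxPolyDP(hull,5,True)[:,0]
    hm=np.zeros(m.shape,np.uint8);cv2.fillConvexPoly(hm,hull,1)
    print(n,bs[0][1]); 
    for p in ap: print(p,plane(c,p,85)[:2].round(),plane(c,p,110)[:2].round(),plane(c,p,0)[:2].round())
    r=bottle(im,c,hm>0); print("red",r[1],r[2],plane(c,r[2],24))
    h=cv2.cvtColor(im,cv2.COLOR_RGB2HSV).astype(int)
    # yellow label: within hull
    y=(h[...,0]>15)&(h[...,0]<32)&(h[...,1]>120)&(hm>0)
    yb=blobs(y,1)[0]; print("label",yb[1],yb[2],plane(c,yb[2],43))
    w=((h[...,1]<60)&(h[...,2]>150)|y)&(hm>0)
    for b in blobs(w,2):
        q=cv2.minAreaRect(np.argwhere(b[0])[:,::-1].astype(np.float32)); print("white",b[1],b[2],q)
        print([plane(c,p,43)[:2].round() for p in cv2.boxPoints(q)])
E
```

```text
top 4913
[309 237] [ 483. -158.] [ 481. -155.] [ 491. -171.]
[230 271] [391.  54.] [391.  52.] [391.  60.]
[203 202] [578. 133.] [573. 129.] [594. 146.]
[278 169] [674. -76.] [667. -74.] [699. -81.]
red 82 [237.09756098 244.02439024] [467.08631909  39.58935523  24.        ]
label 163 [268.05521472 231.13496933] [502.72896695 -48.7928503   43.        ]
white 571 [265.19789842 232.7530648 ] ((264.7586364746094, 232.89654541015625), (14.112845420837402, 45.681053161621094), 68.19859313964844)
[array([492.,  28.]), array([541., -93.]), array([ 504., -107.]), array([455.,  13.])]
white 231 [260.94805195 194.29437229] ((261.0, 194.5), (17.0, 16.0), 90.0)
[array([634.,  -5.]), array([635., -52.]), array([584., -52.]), array([584.,  -5.])]
side 5386
[280 211] [ 647. -126.] [ 640. -145.] [672. -61.]
[220 248] [ 471. -204.] [ 468. -222.] [ 480. -147.]
[177 198] [391. -21.] [390. -42.] [393.  53.]
[173 179] [390.  51.] [389.  27.] [392. 131.]
[234 148] [581. 135.] [576. 109.] [600. 222.]
[284 189] [680. -54.] [672. -75.] [707.  17.]
red 68 [201.89705882 190.02941176] [466.35569807  46.3540378   24.        ]
label 154 [221.34415584 208.66883117] [504.57815263 -49.64549594  43.        ]
white 408 [217.90441176 207.2377451 ] ((217.02212524414062, 207.1681365966797), (33.01930236816406, 15.992255210876465), 48.8140754699707)
[array([453.,  -6.]), array([493.,  25.]), array([534., -77.]), array([ 495., -104.])]
white 137 [258.31386861 193.30656934] ((258.7500305175781, 192.75001525878906), (13.435027122497559, 11.31370735168457), 45.0)
[array([596.,  -8.]), array([625.,  16.]), array([643., -25.]), array([613., -48.])]
```

Estimates from those measurements:

| Quantity | Value |
|---|---|
| Caddy origin | (498, -24) |
| Caddy yaw | about 23.5° |
| Cap in the caddy frame | about (-2, 72) |
| Gap from foot to raised wall | about 29 mm |

Both gaps fall in the given ranges. I'll move above the caddy now.

Call:
{"name": "send_rows", "arguments": {"increments": [{"slide":[-21.6,-21.5,-2],"rotation":[0,0,0]},{"slide":[-21.6,-21.5,-2],"rotation":[0,0,0]},{"slide":[-21.6,-21.5,-2],"rotation":[0,0,0]},{"slide":[-21.6,-21.5,-2],"rotation":[0,0,0]},{"slide":[-21.6,-21.5,-2],"rotation":[0,0,0]}]}}

```text
time: 0.52
eef_pos: [283.1, 445.0, 209.9]
tool_rot: [-3.141, -0.0, 2.783]
wrist_force: [0.4, 0.3, -0.4]
opening: 86.7
gripper_force: 0.0
```

Call:
{"name": "send_rows", "arguments": {"increments": [{"slide":[-21.6,-21.5,-2],"rotation":[0,0,0]},{"slide":[-21.6,-21.5,-2],"rotation":[0,0,0]},{"slide":[-21.6,-21.5,-2],"rotation":[0,0,0]},{"slide":[-21.6,-21.5,-2],"rotation":[0,0,0]},{"slide":[-21.6,-21.5,-2],"rotation":[0,0,0]}]}}

```text
time: 0.93
eef_pos: [346.4, 306.4, 220.1]
tool_rot: [-3.141, -0.0, 2.783]
wrist_force: [-0.1, -0.7, 0.6]
opening: 87.3
gripper_force: 0.0
```

Call:
{"name": "send_rows", "arguments": {"increments": [{"slide":[-21.6,-21.5,-2],"rotation":[0,0,0]},{"slide":[-21.6,-21.5,-2],"rotation":[0,0,0]},{"slide":[-21.6,-21.5,-2],"rotation":[0,0,0]},{"slide":[-21.6,-21.5,-2],"rotation":[0,0,0]},{"slide":[-21.6,-21.5,-2],"rotation":[0,0,0]}]}}

```text
time: 1.35
eef_pos: [409.8, 167.9, 230.2]
tool_rot: [3.142, -0.0, 2.783]
wrist_force: [0.6, 1.0, 0.0]
opening: 87.1
gripper_force: 0.0
```

Call:
{"name": "send_rows", "arguments": {"increments": [{"slide":[-21.6,-21.5,0],"rotation":[0,0,0]},{"slide":[-21.6,-21.5,0],"rotation":[0,0,0]},{"slide":[-21.6,-21.5,0],"rotation":[0,0,0]},{"slide":[-21.6,-21.5,0],"rotation":[0,0,0]},{"slide":[-21.6,-21.5,0],"rotation":[0,0,0]}]}}

```text
time: 1.77
eef_pos: [473.1, 29.4, 230.1]
tool_rot: [3.141, -0.0, 2.783]
wrist_force: [1.0, 0.2, -0.3]
opening: 87.6
gripper_force: 0.0
```

Call:
{"name": "send_rows", "arguments": {"increments": [{"slide":[-21.6,-21.5,0],"rotation":[0,0,0]},{"slide":[-21.6,-21.5,0],"rotation":[0,0,0]},{"slide":[0,0,0],"rotation":[0,0,0.1]},{"slide":[0,0,0],"rotation":[0,0,0.1]},{"slide":[0,0,0],"rotation":[0,0,0.1]}]}}

```text
time: 2.18
eef_pos: [498.1, -25.1, 229.8]
tool_rot: [-3.141, -0.001, 2.477]
wrist_force: [0.2, 0.2, -0.5]
opening: 86.8
gripper_force: 0.0
```

Call:
{"name": "send_rows", "arguments": {"increments": [{"slide":[0,0,0],"rotation":[0,0,0.1]},{"slide":[0,0,0],"rotation":[0,0,0.1]},{"slide":[0,0,0],"rotation":[0,0,0.1]},{"slide":[0,0,0],"rotation":[0,0,0.1]},{"slide":[0,0,0],"rotation":[0,0,0.1]}]}}

```text
time: 2.6
eef_pos: [498.1, -24.5, 230.0]
tool_rot: [-3.141, -0.0, 1.978]
wrist_force: [0.8, 0.0, -0.1]
opening: 87.1
gripper_force: 0.0
```

```bash
python3 - <<'E'
from h import *
s=manip.observe(); print(s["time"],s["joint_pos"].round(2),s["eef_pos"].round(1),s["tool_rot"].round(4))
a=manip.snapshot("wrist");np.save("w.npy",a);np.save("w_st.npy",np.r_[s["eef_pos"],s["tool_rot"]])
cv2.imwrite("pics/w1.png",cv2.resize(a[:,:,::-1],(800,600)))
E
```

```text
2.6 [-0.6   0.02  0.57  1.77 -0.01  1.36  0.38] [498.1 -24.5 230. ] [-3.1411e+00 -2.0000e-04  1.9778e+00]
```

View pics/w1.png

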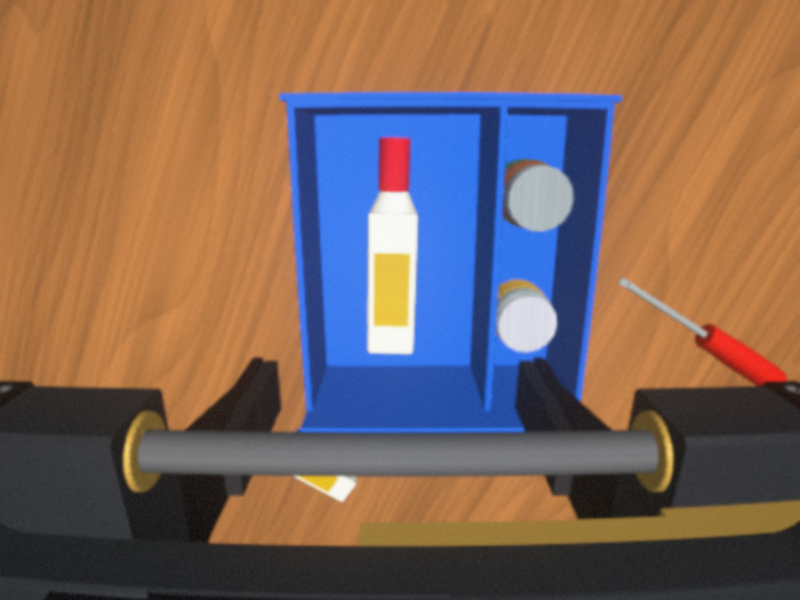

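The wrist view shows the bottle clearly, with the cap at (395,165), the foot edge at (391,353) and the floor's raised-end edge on row 366. The lane is unobstructed. I'll measure these points and test in free air how far the tool can tilt.

```bash
python3 - <<'E'
from m import *
v=np.load("w_st.npy"); a=np.load("w.npy"); c=cam("wrist",dict(eef_pos=v[:3],tool_rot=v[3:]))
f=lambda p,z: plane(c,(np.array(p)+.5)*.64-.5,z)[:2]
F=[f(p,5) for p in((316,114),(480,115),(472,366),(327,366))]
print("floor",np.round(F,1))
ey=(F[0]+F[1]-F[2]-F[3]); L=np.linalg.norm(ey)/2; ey/=2*L; ex=np.array([ey[1],-ey[0]]); o=np.mean(F,0)
print("len",L,"yaw",np.degrees(np.arctan2(-ey[0],ey[1])),"orig",o,"w",np.linalg.norm(F[0]-F[1]),np.linalg.norm(F[2]-F[3]))
m=np.zeros(a.shape[:2],bool);m[80:130,235:275]=1
r=bottle(a,c,m);cap=plane(c,r[2],30)[:2]
for n,p in(("cap",cap),("foot",f((391,353),43)),("foot2",f((391,353),5)),("shoulderL",f((368,213),43)),("shoulderR",f((418,213),43)),("captop",f((395,138),24)),("capend",f((394,191),30))):
    print(n,p.round(1),"caddy",((p-o)@ex).round(1),((p-o)@ey).round(1))
E
```

```text
floor [[ 395.5   49.6]
 [ 514.2  100.2]
 [ 602.6  -96.7]
 [ 481.4 -149.1]]
len 216.14590448989148 yaw 23.77084554246713 orig [498.41607275 -24.01835374] w 128.95037480164572 132.08944424750052
cap [466.9  38.9] caddy -3.5 70.3
foot [523.6 -98.5] caddy -6.9 -78.3
foot2 [ 529.8 -114.1] caddy -7.6 -95.0
shoulderL [463.1  -0.7] caddy -23.0 35.6
shoulderR [497.4  14.2] caddy 14.5 35.3
captop [460.   57.1] caddy -2.4 89.7
capend [474.9  20.8] caddy -3.5 50.5
```

Call:
{"name": "send_rows", "arguments": {"increments": [{"slide":[0,0,-30],"rotation":[0,-0.12,0]},{"slide":[0,0,-30],"rotation":[0,-0.12,0]},{"slide":[0,0,0],"rotation":[0,-0.12,0]},{"slide":[0,0,0],"rotation":[0,-0.12,0]},{"slide":[0,0,0],"rotation":[0,-0.12,0]}]}}

```text
time: 3.07
eef_pos: [497.6, -20.3, 291.7]
tool_rot: [3.137, 0.605, 1.984]
wrist_force: [-0.3, -0.2, -1.4]
opening: 86.9
gripper_force: 0.0
```

Call:
{"name": "send_rows", "arguments": {"increments": [{"slide":[0,0,0],"rotation":[0,-0.12,0]},{"slide":[0,0,0],"rotation":[0,-0.12,0]},{"slide":[0,0,0],"rotation":[0,-0.12,0]},{"slide":[0,0,0],"rotation":[0,-0.12,0]},{"slide":[0,0,0],"rotation":[0,-0.12,0]}]}}

```text
time: 3.48
eef_pos: [497.1, -20.0, 290.5]
tool_rot: [-3.141, 1.205, 1.987]
wrist_force: [0.7, 0.3, -0.8]
opening: 87.2
gripper_force: 0.0
```

```bash
python3 - <<'E'
from h import *
s=manip.observe(); print(s["time"],s["joint_pos"].round(2),s["eef_pos"].round(1),s["tool_rot"].round(3),R.from_euler('xyz',s["tool_rot"]).as_matrix().round(3))
E
```

```text
3.4833 [-0.91  0.13  0.11  2.05  1.05  1.64 -0.69] [497.1 -20.  290.5] [-3.141  1.205  1.987] [[-0.145  0.915  0.377]
 [ 0.327  0.404 -0.854]
 [-0.934 -0.    -0.358]]
```

That tilt went the wrong way, because tool +y rotation is the direction I want. I'll test the other way.

Call:
{"name": "send_rows", "arguments": {"increments": [{"slide":[0,0,0],"rotation":[0,0.12,0]},{"slide":[0,0,0],"rotation":[0,0.12,0]},{"slide":[0,0,0],"rotation":[0,0.12,0]},{"slide":[0,0,0],"rotation":[0,0.12,0]},{"slide":[0,0,0],"rotation":[0,0.12,0]}]}}

```text
time: 3.9
eef_pos: [497.3, -20.2, 290.7]
tool_rot: [3.141, 0.594, 1.987]
wrist_force: [0.4, -0.7, -0.5]
opening: 87.3
gripper_force: 0.0
```

Call:
{"name": "send_rows", "arguments": {"increments": [{"slide":[0,0,0],"rotation":[0,0.12,0]},{"slide":[0,0,0],"rotation":[0,0.12,0]},{"slide":[0,0,0],"rotation":[0,0.12,0]},{"slide":[0,0,0],"rotation":[0,0.12,0]},{"slide":[0,0,0],"rotation":[0,0.12,0]}]}}

```text
time: 4.32
eef_pos: [497.6, -21.0, 291.5]
tool_rot: [3.137, -0.005, 1.986]
wrist_force: [0.1, 0.2, -2.1]
opening: 87.3
gripper_force: 0.0
```

Call:
{"name": "send_rows", "arguments": {"increments": [{"slide":[0,0,0],"rotation":[0,0.12,0]},{"slide":[0,0,0],"rotation":[0,0.12,0]},{"slide":[0,0,0],"rotation":[0,0.12,0]},{"slide":[0,0,0],"rotation":[0,0.12,0]},{"slide":[0,0,0],"rotation":[0,0.12,0]}]}}

```text
time: 4.73
eef_pos: [497.6, -21.5, 290.8]
tool_rot: [3.136, -0.605, 1.988]
wrist_force: [0.9, 0.7, -0.5]
opening: 86.9
gripper_force: 0.0
```

Call:
{"name": "send_rows", "arguments": {"increments": [{"slide":[0,0,0],"rotation":[0,0.12,0]},{"slide":[0,0,0],"rotation":[0,0.12,0]},{"slide":[0,0,0],"rotation":[0,0.12,0]},{"slide":[0,0,0],"rotation":[0,0.12,0]},{"slide":[0,0,0],"rotation":[0,0.12,0]}]}}

```text
time: 5.15
eef_pos: [497.1, -20.5, 283.1]
tool_rot: [-3.117, -1.052, 1.963]
wrist_force: [0.5, -0.0, -1.9]
opening: 87.3
gripper_force: 0.0
```

```bash
python3 - <<'E'
from h import *
s=manip.observe(); print(s["time"],s["joint_pos"].round(2),s["eef_pos"].round(1),s["tool_rot"].round(3),R.from_euler('xyz',s["tool_rot"]).as_matrix().round(3))
E
```

```text
5.15 [ 0.28  0.58  0.19  1.35 -0.77  2.05  0.83] [497.1 -20.5 283.1] [-3.117 -1.052  1.963] [[-0.19   0.916 -0.354]
 [ 0.458  0.402  0.793]
 [ 0.868 -0.012 -0.496]]
```

The desired tilt reaches about 1.0 rad, where joint 6 is near its limit, so I'll use at most 0.8 rad. The rest of the rotation comes from the cap pivoting in the pads. Now I'll go back to vertical and align.

Call:
{"name": "send_rows", "arguments": {"increments": [{"slide":[0,0,0],"rotation":[0,-0.11,0]},{"slide":[0,0,0],"rotation":[0,-0.11,0]},{"slide":[0,0,0],"rotation":[0,-0.11,0]},{"slide":[0,0,0],"rotation":[0,-0.11,0]},{"slide":[0,0,0],"rotation":[0,-0.11,0]}]}}

```text
time: 5.57
eef_pos: [497.6, -21.1, 284.1]
tool_rot: [-3.13, -0.493, 1.979]
wrist_force: [-0.3, 0.7, 0.2]
opening: 86.9
gripper_force: 0.0
```

Call:
{"name": "send_rows", "arguments": {"increments": [{"slide":[0,0,0],"rotation":[0,-0.11,0]},{"slide":[0,0,0],"rotation":[0,-0.11,0]},{"slide":[0,0,0],"rotation":[0,-0.11,0]},{"slide":[0,0,0],"rotation":[0,-0.11,0]},{"slide":[0,0,0],"rotation":[0,-0.06,0]}]}}

```text
time: 5.98
eef_pos: [497.3, -18.2, 285.1]
tool_rot: [-3.132, 0.008, 1.99]
wrist_force: [0.2, 1.1, 0.3]
opening: 86.8
gripper_force: 0.0
```

```bash
cat > go.py <<'E'
from h import *
O=np.array([498.4,-24.0]); yaw=1.985; ey=np.array([-.403,.915]); ex=np.array([.915,.403])
def where():
    s=manip.observe(); M=R.from_euler('xyz',s["tool_rot"]); p=s["eef_pos"]; d=p[:2]-O
    z=M.as_matrix()[:,2]; tilt=np.arctan2(z[:2]@ey,-z[2])
    print("t",s["time"],"caddy x,y,z",(d@ex).round(1),(d@ey).round(1),p[2].round(1),"tilt",tilt.round(3),"open",round(s["opening"],1),"F",s["gripper_force"],s["wrist_force"].round(1),"q6",s["joint_pos"].round(2))
    return s,M,p
def delta(x,y,z,tilt=0):
    s,M,p=where(); T=R.from_euler('z',yaw)*R.from_euler('x',np.pi)*R.from_euler('y',tilt)
    w=(M.inv()*T).as_rotvec(); t=np.r_[O+x*ex+y*ey,z]-p
    print("rot",w.round(3),"slide after",T.inv().apply(t).round(1))
E
python3 -c "
from go import *
delta(-4,66,120)"
```

```text
t 5.9833 caddy x,y,z 1.4 5.7 285.1 tilt -0.008 open 86.8 F 0.0 [0.2 1.1 0.3] q6 [-0.17  0.02  0.11  1.65  0.01  1.48  0.36]
rot [-0.01   0.008  0.005] slide after [ 60.3  -5.4 165.1]
```

Call:
{"name": "send_rows", "arguments": {"increments": [{"slide":[12,-1.1,25],"rotation":[-0.01,0.008,0.005]},{"slide":[12,-1.1,35],"rotation":[0,0,0]},{"slide":[12,-1.1,35],"rotation":[0,0,0]},{"slide":[12,-1.1,35],"rotation":[0,0,0]},{"slide":[12.3,-1,35],"rotation":[0,0,0]}], "grip": 0.37}}

```text
time: 6.4
eef_pos: [466.5, 33.9, 117.7]
tool_rot: [-3.139, -0.006, 1.981]
wrist_force: [0.7, 0.8, -0.5]
opening: 61.5
gripper_force: 0.0
```

Call:
{"name": "send_rows", "arguments": {"increments": [{"slide":[0,0,0],"rotation":[0,0,0]},{"slide":[0,0,0],"rotation":[0,0,0]}]}}

```text
time: 6.57
eef_pos: [466.2, 33.4, 118.7]
tool_rot: [-3.136, -0.007, 1.981]
wrist_force: [0.3, -0.5, 0.5]
opening: 56.2
gripper_force: 0.0
```

```bash
python3 - <<'E'
from go import *
delta(-4,66,19)
s=manip.observe(); a=manip.snapshot("wrist");cv2.imwrite("pics/w2.png",a[:,:,::-1])
E
```

```text
t 6.5667 caddy x,y,z -6.4 65.5 118.7 tilt 0.007 open 56.2 F 0.0 [ 0.3 -0.5  0.5] q6 [-0.22  0.06  0.05  1.96 -0.01  1.13  0.25]
rot [-0.006 -0.007 -0.004] slide after [ 0.4  2.4 99.7]
```

View pics/w2.png

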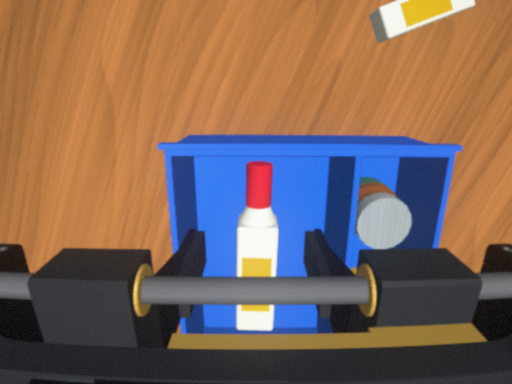

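The cap (259,185) is centred between the fingers at columns 205 and 307. Descending.

Call:
{"name": "send_rows", "arguments": {"increments": [{"slide":[0.4,2.0,20],"rotation":[-0.006,-0.007,-0.004]},{"slide":[0,0,25],"rotation":[0,0,0]},{"slide":[0,0,25],"rotation":[0,0,0]},{"slide":[0,0,20],"rotation":[0,0,0]},{"slide":[0,0,9],"rotation":[0,0,0]}]}}

```text
time: 7.03
eef_pos: [470.1, 34.0, 20.4]
tool_rot: [3.138, 0.001, 1.982]
wrist_force: [-0.5, -0.5, -0.4]
opening: 54.8
gripper_force: 0.0
```

Call:
{"name": "send_rows", "arguments": {"increments": [{"slide":[0,0,0],"rotation":[0,0,0]},{"slide":[0,0,0],"rotation":[0,0,0]}]}}

```text
time: 7.2
eef_pos: [470.5, 34.5, 21.9]
tool_rot: [3.137, 0.001, 1.982]
wrist_force: [-0.1, 0.0, 0.7]
opening: 54.8
gripper_force: 0.0
```

```bash
python3 -c "
from go import *
delta(-4,66,19)"
```

```text
t 7.2 caddy x,y,z -1.9 64.8 21.9 tilt -0.001 open 54.8 F 0.0 [-0.1  0.   0.7] q6 [-0.22  0.18  0.05  2.05 -0.01  0.9   0.25]
rot [ 0.005  0.001 -0.003] slide after [ 1.2 -2.1  2.9]
```

Call:
{"name": "send_rows", "arguments": {"increments": [{"slide":[1,-2,2.5],"rotation":[0.005,0,-0.003]},{"slide":[0,0,0],"rotation":[0,0,0]}]}}

```text
time: 7.37
eef_pos: [467.6, 35.1, 18.9]
tool_rot: [-3.141, 0.001, 1.986]
wrist_force: [0.5, -0.6, 0.0]
opening: 55.1
gripper_force: 0.0
```

Call:
{"name": "send_rows", "arguments": {"increments": [{"slide":[0,0,0],"rotation":[0,0,0]},{"slide":[0,0,0],"rotation":[0,0,0]},{"slide":[0,0,0],"rotation":[0,0,0]},{"slide":[0,0,0],"rotation":[0,0,0]},{"slide":[0,0,0],"rotation":[0,0,0]}], "grip": 0.75}}

```text
time: 7.78
eef_pos: [466.8, 35.0, 17.8]
tool_rot: [-3.14, 0.001, 1.986]
wrist_force: [0.4, -0.8, -0.6]
opening: 29.2
gripper_force: 0.0
```

Call:
{"name": "send_rows", "arguments": {"increments": [{"slide":[0,0,0],"rotation":[0,0,0]},{"slide":[0,0,0],"rotation":[0,0,0]},{"slide":[0,0,0],"rotation":[0,0,0]}]}}

```text
time: 8.03
eef_pos: [466.8, 35.0, 17.7]
tool_rot: [-3.14, 0.001, 1.986]
wrist_force: [0.5, -0.1, 0.4]
opening: 22.2
gripper_force: 0.0
```

```bash
python3 -c "
from go import *
delta(-4,66,19)"
```

```text
t 8.0333 caddy x,y,z -5.1 66.7 17.7 tilt -0.001 open 22.2 F 0.0 [ 0.5 -0.1  0.4] q6 [-0.22  0.19  0.05  2.06 -0.01  0.89  0.25]
rot [-0.002  0.001  0.001] slide after [-0.7  1.1 -1.3]
```

Call:
{"name": "send_rows", "arguments": {"increments": [{"slide":[0,0,0],"rotation":[0,0,0]},{"slide":[0,0,0],"rotation":[0,0,0]},{"slide":[0,0,0],"rotation":[0,0,0]}], "grip": 0.8}}

```text
time: 8.28
eef_pos: [466.8, 35.0, 17.7]
tool_rot: [-3.14, 0.001, 1.986]
wrist_force: [0.8, -1.0, 0.1]
opening: 17.9
gripper_force: 0.0
```

```bash
python3 - <<'E'
from go import *
where()
a=manip.snapshot("wrist");cv2.imwrite("pics/w3.png",a[:,:,::-1])
E
```

```text
t 8.2833 caddy x,y,z -5.2 66.7 17.7 tilt -0.001 open 17.9 F 0.0 [ 0.8 -1.   0.1] q6 [-0.22  0.19  0.05  2.06 -0.01  0.89  0.25]
```

View pics/w3.png

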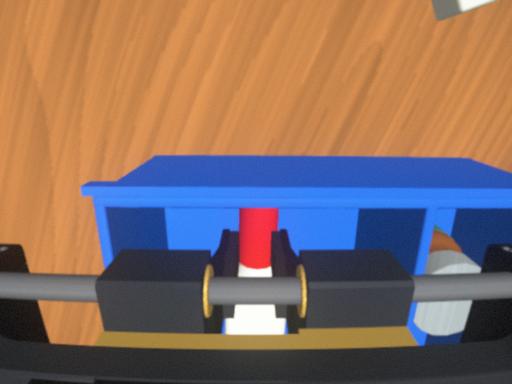

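The cap (258,238) is between the fingertips, but the opening reads 17.9 mm with no force. The pads must be above the cap's widest line, so I'll close further and check for force.

Call:
{"name": "send_rows", "arguments": {"increments": [{"slide":[0,0,0],"rotation":[0,0,0]},{"slide":[0,0,0],"rotation":[0,0,0]},{"slide":[0,0,0],"rotation":[0,0,0]}], "grip": 1.0}}

```text
time: 8.58
eef_pos: [466.8, 35.0, 17.7]
tool_rot: [-3.14, 0.001, 1.985]
wrist_force: [-0.0, -0.4, 0.0]
opening: 5.2
gripper_force: 0.0
```

```bash
python3 - <<'E'
from go import *
where()
a=manip.snapshot("side");cv2.imwrite("pics/s2.png",cv2.resize(a[110:230,130:310,::-1],None,fx=4,fy=4,interpolation=2))
E
```

```text
t 8.5833 caddy x,y,z -5.2 66.7 17.7 tilt -0.001 open 5.2 F 0.0 [-0.  -0.4  0. ] q6 [-0.22  0.19  0.05  2.06 -0.01  0.89  0.25]
```

View pics/s2.png

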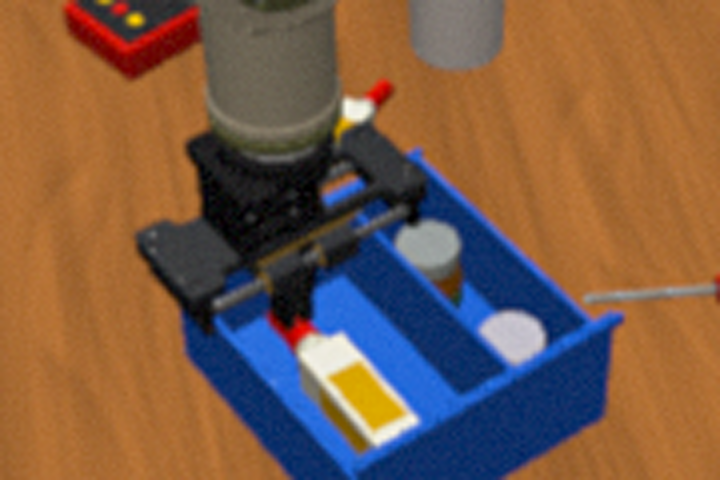

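The side crop shows the closed fingers at (290,300) covering the cap, with red visible on both sides. I'll take one close wrist crop to see how they sit relative to it.

```bash
python3 - <<'E'
from go import *
a=manip.snapshot("wrist");cv2.imwrite("pics/w4.png",cv2.resize(a[180:340,180:340,::-1],None,fx=3.7,fy=3.7,interpolation=2))
from m import *
m=np.zeros(a.shape[:2],bool);m[150:300,200:320]=1
r=bottle(a,None,m); ys,xs=np.where(r[0]); print(r[1],r[2],ys.min(),ys.max(),xs.min(),xs.max())
E
```

```text
1021 [257.79236043 227.23114594] 209 268 241 276
```

View pics/w4.png

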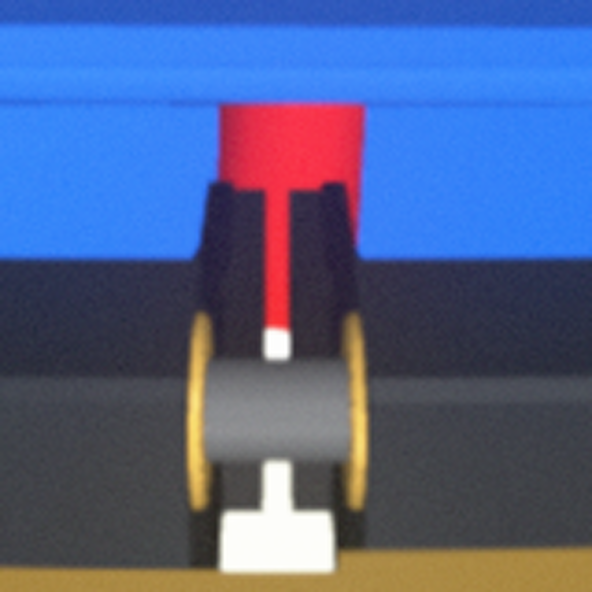

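The wrist crop shows the closed fingers lying over the cap. Their visible end is at about row 230, which puts the real tips some 19 mm short of the reported TCP. I'll reopen and descend in small steps while watching the wrist force.

Call:
{"name": "send_rows", "arguments": {"increments": [{"slide":[0,0,0],"rotation":[0,0,0]},{"slide":[0,0,0],"rotation":[0,0,0]},{"slide":[0,0,0],"rotation":[0,0,0]},{"slide":[0,0,0],"rotation":[0,0,0]},{"slide":[0,0,0],"rotation":[0,0,0]}], "grip": 0.5}}

```text
time: 9.1
eef_pos: [466.8, 35.0, 17.7]
tool_rot: [-3.14, 0.001, 1.985]
wrist_force: [-0.3, -0.1, -0.1]
opening: 27.6
gripper_force: 0.0
```

Call:
{"name": "send_rows", "arguments": {"increments": [{"slide":[0,0,0],"rotation":[0,0,0]},{"slide":[0,0,0],"rotation":[0,0,0]},{"slide":[0,0,0],"rotation":[0,0,0]},{"slide":[0,0,2],"rotation":[0,0,0]},{"slide":[0,0,0],"rotation":[0,0,0]}]}}

```text
time: 9.52
eef_pos: [466.6, 34.9, 15.4]
tool_rot: [-3.139, 0.001, 1.985]
wrist_force: [-0.7, -0.0, 0.2]
opening: 43.0
gripper_force: 0.0
```

Call:
{"name": "send_rows", "arguments": {"increments": [{"slide":[0,0,1.5],"rotation":[0,0,0]},{"slide":[0,0,0],"rotation":[0,0,0]}]}}

```text
time: 9.68
eef_pos: [466.6, 34.9, 13.9]
tool_rot: [-3.139, 0.001, 1.985]
wrist_force: [-0.6, 0.1, 0.2]
opening: 43.5
gripper_force: 0.0
```

Call:
{"name": "send_rows", "arguments": {"increments": [{"slide":[0,0,1.5],"rotation":[0,0,0]},{"slide":[0,0,0],"rotation":[0,0,0]}]}}

```text
time: 9.85
eef_pos: [466.6, 35.0, 12.5]
tool_rot: [-3.139, 0.001, 1.986]
wrist_force: [-0.0, -0.0, 1.0]
opening: 43.2
gripper_force: 0.0
```

At 12.5 mm there is no contact with the walls, so the tip offset is real. Continuing down.

Call:
{"name": "send_rows", "arguments": {"increments": [{"slide":[0,0,2],"rotation":[0,0,0]},{"slide":[0,0,0],"rotation":[0,0,0]}]}}

```text
time: 10.02
eef_pos: [466.6, 34.9, 10.4]
tool_rot: [-3.139, 0.001, 1.986]
wrist_force: [-0.0, 0.2, 0.3]
opening: 43.3
gripper_force: 0.0
```

Call:
{"name": "send_rows", "arguments": {"increments": [{"slide":[0,0,2],"rotation":[0,0,0]},{"slide":[0,0,0],"rotation":[0,0,0]}]}}

```text
time: 10.18
eef_pos: [466.6, 34.9, 8.4]
tool_rot: [-3.139, 0.001, 1.986]
wrist_force: [-0.3, -0.4, 0.7]
opening: 43.5
gripper_force: 0.0
```

Call:
{"name": "send_rows", "arguments": {"increments": [{"slide":[0,0,2],"rotation":[0,0,0]},{"slide":[0,0,0],"rotation":[0,0,0]}]}}

```text
time: 10.35
eef_pos: [466.6, 34.9, 6.4]
tool_rot: [-3.139, 0.001, 1.985]
wrist_force: [0.5, 0.3, -0.4]
opening: 43.6
gripper_force: 0.0
```

Call:
{"name": "send_rows", "arguments": {"increments": [{"slide":[0,0,2],"rotation":[0,0,0]},{"slide":[0,0,0],"rotation":[0,0,0]}]}}

```text
time: 10.52
eef_pos: [466.6, 34.9, 4.4]
tool_rot: [-3.139, 0.001, 1.985]
wrist_force: [0.8, 0.2, 1.2]
opening: 43.6
gripper_force: 0.0
```

Call:
{"name": "send_rows", "arguments": {"increments": [{"slide":[0,0,2],"rotation":[0,0,0]},{"slide":[0,0,0],"rotation":[0,0,0]}]}}

```text
time: 10.68
eef_pos: [466.6, 34.9, 2.4]
tool_rot: [-3.139, 0.001, 1.986]
wrist_force: [-0.5, 0.2, 0.1]
opening: 43.1
gripper_force: 0.0
```

Call:
{"name": "send_rows", "arguments": {"increments": [{"slide":[0,0,2],"rotation":[0,0,0]},{"slide":[0,0,0],"rotation":[0,0,0]}]}}

```text
time: 10.85
eef_pos: [466.6, 34.9, 0.4]
tool_rot: [-3.139, 0.001, 1.986]
wrist_force: [-0.1, -0.3, 0.1]
opening: 43.4
gripper_force: 0.0
```

Call:
{"name": "send_rows", "arguments": {"increments": [{"slide":[0,0,2],"rotation":[0,0,0]},{"slide":[0,0,0],"rotation":[0,0,0]}]}}

```text
time: 11.02
eef_pos: [466.6, 34.9, -1.6]
tool_rot: [-3.139, 0.001, 1.986]
wrist_force: [-0.5, 0.3, -0.2]
opening: 43.6
gripper_force: 0.0
```

Call:
{"name": "send_rows", "arguments": {"increments": [{"slide":[0,0,0],"rotation":[0,0,0]},{"slide":[0,0,0],"rotation":[0,0,0]},{"slide":[0,0,0],"rotation":[0,0,0]},{"slide":[0,0,0],"rotation":[0,0,0]},{"slide":[0,0,0],"rotation":[0,0,0]}], "grip": 0.74}}

```text
time: 11.43
eef_pos: [466.9, 35.0, -1.2]
tool_rot: [-3.14, 0.001, 1.986]
wrist_force: [0.8, -0.1, 0.3]
opening: 24.6
gripper_force: 0.1
```

Call:
{"name": "send_rows", "arguments": {"increments": [{"slide":[0,0,0],"rotation":[0,0,0]},{"slide":[0,0,0],"rotation":[0,0,0]},{"slide":[0,0,0],"rotation":[0,0,0]},{"slide":[0,0,0],"rotation":[0,0,0]}]}}

```text
time: 11.77
eef_pos: [466.8, 35.0, -1.3]
tool_rot: [-3.14, 0.001, 1.985]
wrist_force: [-0.0, 0.3, 1.2]
opening: 23.3
gripper_force: 26.1
```

The cap is gripped, with a 23.3 mm opening and 26 N. I'll slide the bottle towards the raised wall and compute rows for the tip-up. The first 0.8 rad is rigid with the tool, and the rest pivots against the wall.

Call:
{"name": "send_rows", "arguments": {"increments": [{"slide":[-6,0,0],"rotation":[0,0,0]},{"slide":[-7,0,0],"rotation":[0,0,0]},{"slide":[-6,0,0],"rotation":[0,0,0]},{"slide":[-6,0,0],"rotation":[0,0,0]},{"slide":[0,0,0],"rotation":[0,0,0]}]}}

```text
time: 12.18
eef_pos: [477.4, 10.5, -1.2]
tool_rot: [-3.14, 0.001, 1.984]
wrist_force: [0.0, -0.9, 0.1]
opening: 23.1
gripper_force: 26.1
```

```bash
cat >> go.py <<'E'
ZC=25.3;D=145
def tcp(phi,t,g=3):
    C=np.array([-107.5+g+19*np.sin(phi)+D*np.cos(phi),5+19*np.cos(phi)+D*np.sin(phi)])
    return C+ZC*np.array([np.sin(t),-np.cos(t)])
def rows(ph,ts,g=3):
    for i in range(1,len(ph)):
        d=tcp(ph[i],ts[i],g)-tcp(ph[i-1],ts[i-1],g); t=ts[i-1]
        # tool x=(cos t,sin t), tool z=(sin t,-cos t) in (y,z)
        print("phi",round(ph[i],2),"slide x %.1f z %.1f rot %.3f"%(d@[np.cos(t),np.sin(t)],d@[np.sin(t),-np.cos(t)],ts[i]-t),"tcp",tcp(ph[i],ts[i],g).round(1))
E
python3 - <<'E'
from go import *
where(); print(tcp(0,0))
a=np.arange(0,.81,.08); rows(a,a)
E
```

```text
t 12.1833 caddy x,y,z -5.3 40.0 -1.2 tilt -0.001 open 23.1 F 26.089763045310974 [ 0.  -0.9  0.1] q6 [-0.18  0.24  0.07  2.05 -0.02  0.86  0.31]
[40.5 -1.3]
phi 0.08 slide x 3.1 z -11.6 rot 0.080 tcp [43.6 10.3]
phi 0.16 slide x 3.0 z -11.4 rot 0.080 tcp [45.7 21.9]
phi 0.24 slide x 3.0 z -11.1 rot 0.080 tcp [46.9 33.3]
phi 0.32 slide x 2.9 z -10.9 rot 0.080 tcp [47.1 44.6]
phi 0.4 slide x 2.7 z -10.7 rot 0.080 tcp [46.3 55.7]
phi 0.48 slide x 2.6 z -10.5 rot 0.080 tcp [44.6 66.4]
phi 0.56 slide x 2.4 z -10.4 rot 0.080 tcp [41.9 76.7]
phi 0.64 slide x 2.2 z -10.3 rot 0.080 tcp [38.3 86.5]
phi 0.72 slide x 1.9 z -10.2 rot 0.080 tcp [33.7 95.9]
phi 0.8 slide x 1.7 z -10.2 rot 0.080 tcp [ 28.3 104.6]
```

Call:
{"name": "send_rows", "arguments": {"increments": [{"slide":[3.1,0,-11.6],"rotation":[0,0.08,0]},{"slide":[3,0,-11.4],"rotation":[0,0.08,0]}]}}

```text
time: 12.35
eef_pos: [474.2, 18.1, 22.1]
tool_rot: [-3.14, -0.163, 1.988]
wrist_force: [1.0, -1.2, -0.3]
opening: 23.0
gripper_force: 26.1
```

Call:
{"name": "send_rows", "arguments": {"increments": [{"slide":[3,0,-11.1],"rotation":[0,0.08,0]},{"slide":[2.9,0,-10.9],"rotation":[0,0.08,0]},{"slide":[0,0,0],"rotation":[0,0,0]}]}}

```text
time: 12.6
eef_pos: [475.3, 16.0, 45.7]
tool_rot: [-3.141, -0.323, 1.98]
wrist_force: [-0.3, 1.8, -0.9]
opening: 23.0
gripper_force: 26.0
```

```bash
python3 - <<'E'
from go import *
where()
a=manip.snapshot("side");cv2.imwrite("pics/s3.png",cv2.resize(a[110:230,130:310,::-1],None,fx=4,fy=4,interpolation=2))
E
```

```text
t 12.6 caddy x,y,z -5.0 45.9 45.7 tilt 0.323 open 23.0 F 25.982433557510376 [-0.3  1.8 -0.9] q6 [ 0.03  0.3   0.07  1.9  -0.33  1.13  0.68]
```

View pics/s3.png

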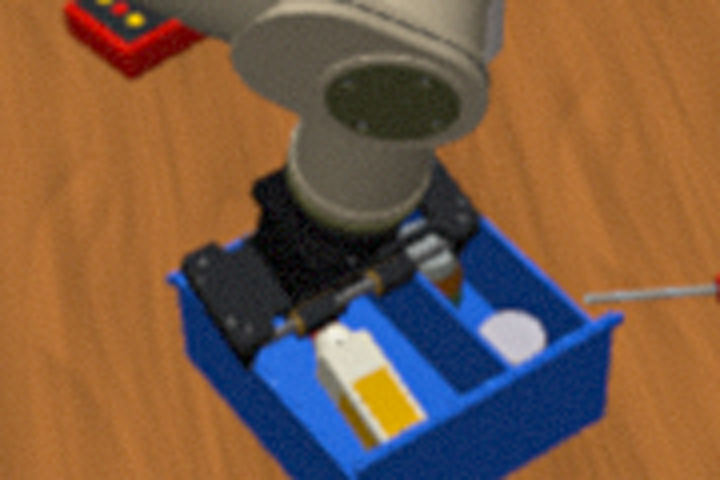

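The cap is rising with the gripper and the foot stays low near (400,430), with no contact forces. Continuing to 0.8 rad.

Call:
{"name": "send_rows", "arguments": {"increments": [{"slide":[2.7,0,-10.7],"rotation":[0,0.08,0]},{"slide":[2.6,0,-10.5],"rotation":[0,0.08,0]},{"slide":[2.4,0,-10.4],"rotation":[0,0.08,0]}]}}

```text
time: 12.9
eef_pos: [476.1, 14.2, 76.8]
tool_rot: [-3.139, -0.56, 1.986]
wrist_force: [0.2, -0.0, -0.9]
opening: 23.6
gripper_force: 26.1
```

Call:
{"name": "send_rows", "arguments": {"increments": [{"slide":[2.2,0,-10.3],"rotation":[0,0.08,0]},{"slide":[1.9,0,-10.2],"rotation":[0,0.08,0]},{"slide":[1.7,0,-10.2],"rotation":[0,0.08,0]},{"slide":[0,0,0],"rotation":[0,0,0]}]}}

```text
time: 13.23
eef_pos: [481.1, 0.0, 103.6]
tool_rot: [-3.132, -0.804, 1.977]
wrist_force: [-2.4, 2.2, 3.5]
opening: 23.4
gripper_force: 25.9
```

```bash
python3 - <<'E'
from go import *
where()
print("more tilt"); a=np.array([.8,.86,.92,.98,1.04,1.1]); rows(a,a)
print("pivot from .8"); p=np.arange(.8,1.58,.07); rows(p,0*p+.8,2)
E
```

```text
t 13.2333 caddy x,y,z -6.1 29.0 103.6 tilt 0.804 open 23.4 F 25.934562385082245 [-2.4  2.2  3.5] q6 [ 0.26  0.55  0.08  1.63 -0.59  1.59  0.93]
more tilt
phi 0.86 slide x 1.2 z -7.6 rot 0.060 tcp [ 23.7 110.8]
phi 0.92 slide x 1.1 z -7.6 rot 0.060 tcp [ 18.6 116.5]
phi 0.98 slide x 0.9 z -7.7 rot 0.060 tcp [ 13.1 121.9]
phi 1.04 slide x 0.8 z -7.7 rot 0.060 tcp [  7.1 126.9]
phi 1.1 slide x 0.7 z -7.8 rot 0.060 tcp [  0.8 131.4]
pivot from .8
phi 0.87 slide x -0.4 z -8.8 rot 0.000 tcp [ 20.7 110.5]
phi 0.94 slide x -1.2 z -8.8 rot 0.000 tcp [ 13.5 115.7]
phi 1.01 slide x -2.0 z -8.7 rot 0.000 tcp [  5.9 120.3]
phi 1.08 slide x -2.8 z -8.6 rot 0.000 tcp [ -2.3 124.2]
phi 1.15 slide x -3.6 z -8.4 rot 0.000 tcp [-10.8 127.5]
phi 1.22 slide x -4.3 z -8.2 rot 0.000 tcp [-19.7 130.1]
phi 1.29 slide x -5.1 z -7.9 rot 0.000 tcp [-28.9 132. ]
phi 1.36 slide x -5.8 z -7.7 rot 0.000 tcp [-38.4 133.1]
phi 1.43 slide x -6.5 z -7.3 rot 0.000 tcp [-48.2 133.6]
phi 1.5 slide x -7.1 z -7.0 rot 0.000 tcp [-58.1 133.4]
phi 1.57 slide x -7.7 z -6.6 rot 0.000 tcp [-68.2 132.4]
```

Call:
{"name": "send_rows", "arguments": {"increments": [{"slide":[1.2,0,-7.6],"rotation":[0,0.06,0]},{"slide":[1.1,0,-7.6],"rotation":[0,0.06,0]},{"slide":[0.9,0,-7.7],"rotation":[0,0.06,0]},{"slide":[0,0,0],"rotation":[0,0,0]}]}}

```text
time: 13.57
eef_pos: [487.4, -12.6, 121.1]
tool_rot: [-3.131, -0.983, 1.977]
wrist_force: [0.4, 2.4, 6.6]
opening: 23.4
gripper_force: 26.1
```

```bash
python3 - <<'E'
from go import *
where()
print("more tilt"); a=np.array([.98,1.04,1.1,1.16]); rows(a,a)
for t in (.98,1.1):
  p=np.arange(t,1.6,.0656); print(t); rows(p,0*p+t,3)
E
```

```text
t 13.5667 caddy x,y,z -5.5 14.9 121.1 tilt 0.983 open 23.4 F 26.105534434318542 [0.4 2.4 6.6] q6 [ 0.34  0.67  0.07  1.51 -0.66  1.76  0.97]
more tilt
phi 1.04 slide x 0.8 z -7.7 rot 0.060 tcp [  7.1 126.9]
phi 1.1 slide x 0.7 z -7.8 rot 0.060 tcp [  0.8 131.4]
phi 1.16 slide x 0.6 z -7.8 rot 0.060 tcp [ -6.  135.4]
0.98
phi 1.05 slide x -0.8 z -8.4 rot 0.000 tcp [  5.7 125.9]
phi 1.11 slide x -1.5 z -8.4 rot 0.000 tcp [ -2.1 129.3]
phi 1.18 slide x -2.2 z -8.3 rot 0.000 tcp [-10.3 132.1]
phi 1.24 slide x -2.9 z -8.2 rot 0.000 tcp [-18.7 134.3]
phi 1.31 slide x -3.6 z -8.1 rot 0.000 tcp [-27.5 135.9]
phi 1.37 slide x -4.2 z -8.0 rot 0.000 tcp [-36.4 136.8]
phi 1.44 slide x -4.8 z -7.8 rot 0.000 tcp [-45.6 137.1]
phi 1.5 slide x -5.5 z -7.6 rot 0.000 tcp [-55.  136.8]
phi 1.57 slide x -6.0 z -7.3 rot 0.000 tcp [-64.4 135.9]
1.1
phi 1.17 slide x -1.1 z -8.5 rot 0.000 tcp [ -7.3 134.3]
phi 1.23 slide x -1.8 z -8.5 rot 0.000 tcp [-15.7 136.6]
phi 1.3 slide x -2.4 z -8.5 rot 0.000 tcp [-24.4 138.3]
phi 1.36 slide x -3.1 z -8.4 rot 0.000 tcp [-33.4 139.3]
phi 1.43 slide x -3.8 z -8.3 rot 0.000 tcp [-42.5 139.8]
phi 1.49 slide x -4.4 z -8.2 rot 0.000 tcp [-51.8 139.6]
phi 1.56 slide x -5.0 z -8.0 rot 0.000 tcp [-61.3 138.7]
```

Call:
{"name": "send_rows", "arguments": {"increments": [{"slide":[0.8,0,-7.7],"rotation":[0,0.06,0]},{"slide":[0.7,0,-7.8],"rotation":[0,0.06,0]},{"slide":[0,0,0],"rotation":[0,0,0]}]}}

```text
time: 13.82
eef_pos: [492.3, -23.1, 131.4]
tool_rot: [-3.13, -1.105, 1.976]
wrist_force: [-0.1, 3.5, 10.3]
opening: 23.0
gripper_force: 26.2
```

Call:
{"name": "send_rows", "arguments": {"increments": [{"slide":[-1.1,0,-8.5],"rotation":[0,0,0]},{"slide":[-1.8,0,-8.5],"rotation":[0,0,0]},{"slide":[0,0,0],"rotation":[0,0,0]}]}}

```text
time: 14.07
eef_pos: [499.9, -39.1, 136.6]
tool_rot: [-3.135, -1.097, 1.98]
wrist_force: [-1.1, 2.6, 4.4]
opening: 23.3
gripper_force: 26.1
```

```bash
python3 - <<'E'
from go import *
where()
a=manip.snapshot("side");cv2.imwrite("pics/s4.png",cv2.resize(a[90:230,130:310,::-1],None,fx=4,fy=4,interpolation=2))
E
```

```text
t 14.0667 caddy x,y,z -4.8 -14.4 136.6 tilt 1.097 open 23.3 F 26.07034742832184 [-1.1  2.6  4.4] q6 [ 0.39  0.77  0.06  1.39 -0.69  1.89  0.98]
```

View pics/s4.png

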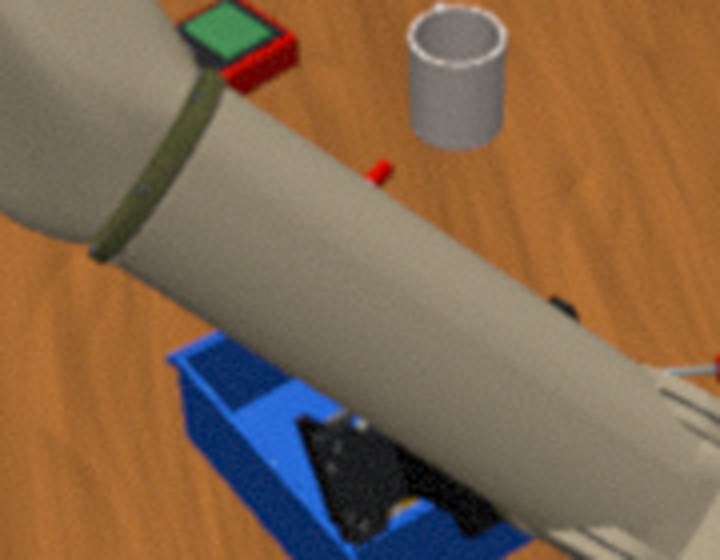

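The arm hides the bottle in this view. The forces are small and the path is as planned, so I'll continue the pivot towards the wall.

Call:
{"name": "send_rows", "arguments": {"increments": [{"slide":[-2.4,0,-8.5],"rotation":[0,0,0]},{"slide":[-3.1,0,-8.4],"rotation":[0,0,0]},{"slide":[0,0,0],"rotation":[0,0,0]}]}}

```text
time: 14.37
eef_pos: [507.2, -56.5, 139.5]
tool_rot: [-3.136, -1.098, 1.98]
wrist_force: [0.7, 0.7, 5.3]
opening: 23.1
gripper_force: 25.7
```

Call:
{"name": "send_rows", "arguments": {"increments": [{"slide":[-3.8,0,-8.3],"rotation":[0,0,0]},{"slide":[-4.4,0,-8.2],"rotation":[0,0,0]},{"slide":[0,0,0],"rotation":[0,0,0]}]}}

```text
time: 14.62
eef_pos: [514.6, -73.7, 139.5]
tool_rot: [-3.137, -1.098, 1.979]
wrist_force: [0.4, 1.1, 5.9]
opening: 23.5
gripper_force: 24.7
```

```bash
python3 - <<'E'
from go import *
where()
a=manip.snapshot("wrist");cv2.imwrite("pics/w5.png",a[:,:,::-1])
E
```

```text
t 14.6167 caddy x,y,z -5.2 -52.0 139.5 tilt 1.098 open 23.5 F 24.73711520433426 [0.4 1.1 5.9] q6 [ 0.42  0.83  0.07  1.29 -0.68  1.95  0.97]
```

View pics/w5.png

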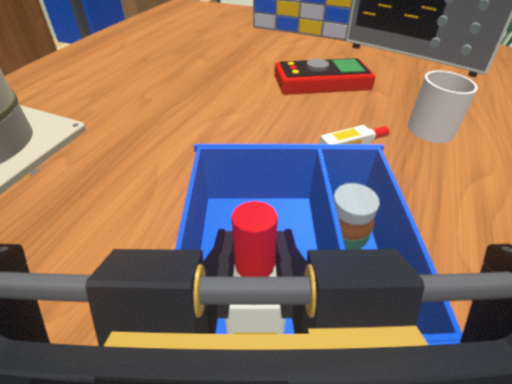

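The wrist view shows the cap at (255,235) with its top now facing the camera, so the bottle is nearly upright in the wide lane. I'll do the last stretch towards the wall and watch the force.

Call:
{"name": "send_rows", "arguments": {"increments": [{"slide":[-2.8,0,-4],"rotation":[0,0,0]},{"slide":[-2.8,0,-4],"rotation":[0,0,0]},{"slide":[0,0,0],"rotation":[0,0,0]}]}}

```text
time: 14.92
eef_pos: [518.4, -81.8, 138.5]
tool_rot: [-3.138, -1.099, 1.981]
wrist_force: [0.6, 1.0, 7.5]
opening: 23.3
gripper_force: 24.0
```

Call:
{"name": "send_rows", "arguments": {"increments": [{"slide":[-1,0,-1.8],"rotation":[0,0,0]},{"slide":[0,0,0],"rotation":[0,0,0]}]}}

```text
time: 15.08
eef_pos: [519.1, -83.4, 138.3]
tool_rot: [-3.137, -1.099, 1.981]
wrist_force: [0.8, 0.6, 6.1]
opening: 23.3
gripper_force: 24.0
```

Call:
{"name": "send_rows", "arguments": {"increments": [{"slide":[-0.9,0,-1.8],"rotation":[0,0,0]},{"slide":[0,0,0],"rotation":[0,0,0]}]}}

```text
time: 15.25
eef_pos: [519.9, -85.2, 138.1]
tool_rot: [-3.137, -1.098, 1.981]
wrist_force: [-0.0, -0.1, 4.1]
opening: 23.2
gripper_force: 23.8
```

```bash
python3 -c "
from go import *
where()"
```

```text
t 15.25 caddy x,y,z -5.0 -64.7 138.1 tilt 1.098 open 23.2 F 23.79519134759903 [-0.  -0.1  4.1] q6 [ 0.43  0.85  0.07  1.25 -0.68  1.97  0.97]
```

The axis is at about y -87, and flush would be -88.5. I'll push a few more millimetres until the wall reacts.

Call:
{"name": "send_rows", "arguments": {"increments": [{"slide":[-0.9,0,-1.8],"rotation":[0,0,0]},{"slide":[0,0,0],"rotation":[0,0,0]}]}}

```text
time: 15.42
eef_pos: [520.6, -87.0, 137.9]
tool_rot: [-3.136, -1.099, 1.98]
wrist_force: [0.6, 0.7, 2.6]
opening: 23.0
gripper_force: 23.7
```

Call:
{"name": "send_rows", "arguments": {"increments": [{"slide":[-0.9,0,-1.8],"rotation":[0,0,0]},{"slide":[0,0,0],"rotation":[0,0,0]}]}}

```text
time: 15.58
eef_pos: [521.3, -88.5, 137.8]
tool_rot: [-3.136, -1.099, 1.98]
wrist_force: [0.2, 1.4, 0.9]
opening: 23.3
gripper_force: 23.5
```

```bash
python3 -c "
from go import *
where()"
```

```text
t 15.5833 caddy x,y,z -5.0 -68.2 137.8 tilt 1.099 open 23.3 F 23.473146557807922 [0.2 1.4 0.9] q6 [ 0.44  0.86  0.07  1.24 -0.68  1.97  0.97]
```

Call:
{"name": "send_rows", "arguments": {"increments": [{"slide":[-0.9,0,-1.8],"rotation":[0,0,0]},{"slide":[0,0,0],"rotation":[0,0,0]}]}}

```text
time: 15.75
eef_pos: [522.0, -90.1, 138.2]
tool_rot: [-3.137, -1.1, 1.982]
wrist_force: [-1.3, 3.3, 1.2]
opening: 23.2
gripper_force: 22.9
```

Call:
{"name": "send_rows", "arguments": {"increments": [{"slide":[-0.5,0,-0.9],"rotation":[0,0,0]},{"slide":[0,0,0],"rotation":[0,0,0]}]}}

```text
time: 15.92
eef_pos: [522.5, -91.0, 138.3]
tool_rot: [-3.137, -1.1, 1.982]
wrist_force: [-2.0, 4.4, 2.1]
opening: 23.4
gripper_force: 22.6
```

```bash
python3 - <<'E'
from m import *
from go import where,O,ex,ey
s,M,p=where(); a=manip.snapshot("wrist"); np.save("w6.npy",a); c=cam("wrist",s)
m=np.zeros(a.shape[:2],bool);m[150:300,200:320]=1
r=bottle(a,c,m); ys,xs=np.where(r[0]); print(r[1],r[2],ys.min(),ys.max(),xs.min(),xs.max())
# top rim of cap, far side: pixel at min row; height 175
for z in (175,):
    q=plane(c,(xs[ys==ys.min()].mean(),ys.min()),z)[:2]-O; print("cap far rim",q@ex,q@ey,"centre y",q@ey-12)
E
```

```text
t 15.9167 caddy x,y,z -5.0 -71.0 138.3 tilt 1.1 open 23.4 F 22.62038916349411 [-2.   4.4  2.1] q6 [ 0.44  0.86  0.07  1.23 -0.68  1.98  0.97]
2721 [254.25101066 237.57883131] 202 275 232 276
cap far rim -5.836017241295134 -79.73541732840586 centre y -91.73541732840586
```

The wall now reacts at about 5 N. I'll ease back 2 mm, open, retract along the tool and check the result.

Call:
{"name": "send_rows", "arguments": {"increments": [{"slide":[0.9,0,1.8],"rotation":[0,0,0]},{"slide":[0,0,0],"rotation":[0,0,0]},{"slide":[0,0,0],"rotation":[0,0,0]}]}}

```text
time: 16.22
eef_pos: [521.8, -89.6, 138.1]
tool_rot: [-3.137, -1.098, 1.981]
wrist_force: [0.2, 1.8, 0.9]
opening: 23.4
gripper_force: 22.7
```

Call:
{"name": "send_rows", "arguments": {"increments": [{"slide":[0,0,0],"rotation":[0,0,0]},{"slide":[0,0,0],"rotation":[0,0,0]},{"slide":[0,0,0],"rotation":[0,0,0]},{"slide":[0,0,0],"rotation":[0,0,0]},{"slide":[0,0,0],"rotation":[0,0,0]}], "grip": 0.4}}

```text
time: 16.63
eef_pos: [521.8, -89.5, 138.1]
tool_rot: [-3.137, -1.099, 1.981]
wrist_force: [-0.1, -1.4, 0.6]
opening: 47.4
gripper_force: 0.0
```

Call:
{"name": "send_rows", "arguments": {"increments": [{"slide":[0,0,0],"rotation":[0,0,0]},{"slide":[0,0,0],"rotation":[0,0,0]},{"slide":[0,0,0],"rotation":[0,0,0]},{"slide":[0,0,0],"rotation":[0,0,0]}]}}

```text
time: 16.97
eef_pos: [521.8, -89.4, 138.2]
tool_rot: [-3.137, -1.099, 1.982]
wrist_force: [-0.7, -0.0, -0.2]
opening: 51.8
gripper_force: 0.0
```

Call:
{"name": "send_rows", "arguments": {"increments": [{"slide":[0,0,-15],"rotation":[0,0,0]},{"slide":[0,0,-25],"rotation":[0,0,0]},{"slide":[0,0,-25],"rotation":[0,0,0]},{"slide":[0,0,-25],"rotation":[0,0,0]},{"slide":[0,0,0],"rotation":[0,0,0]}]}}

```text
time: 17.38
eef_pos: [547.0, -145.0, 168.0]
tool_rot: [-3.126, -1.109, 1.983]
wrist_force: [-0.2, 0.4, -0.1]
opening: 51.9
gripper_force: 0.0
```

```bash
python3 - <<'E'
from go import *
s,M,p=where()
a=manip.snapshot("wrist");np.save("w7.npy",a);np.save("w7s.npy",np.r_[s["eef_pos"],s["tool_rot"]]);cv2.imwrite("pics/w7.png",a[:,:,::-1])
E
```

```text
t 17.3833 caddy x,y,z -4.3 -130.3 168.0 tilt 1.109 open 51.9 F 0.0 [-0.2  0.4 -0.1] q6 [ 0.67  0.97 -0.3   0.99 -0.48  2.06  0.77]
```

View pics/w7.png

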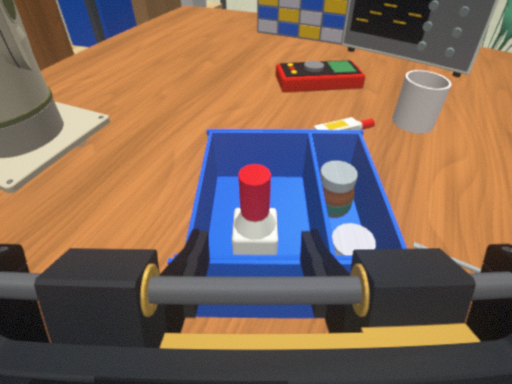

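After release the bottle stands upright in the wide lane. The cap is at (255,192) and the white shoulder at (255,230), close to the raised wall. I'll move the arm clear, then measure the gap numerically from the fixed cameras.

Call:
{"name": "send_rows", "arguments": {"increments": [{"slide":[5,0,-15],"rotation":[0,-0.12,0]},{"slide":[10,0,-15],"rotation":[0,-0.12,0]},{"slide":[15,0,-20],"rotation":[0,-0.12,0]},{"slide":[10,0,-20],"rotation":[0,-0.12,0]},{"slide":[0,0,-25],"rotation":[0,-0.12,0]}]}}

```text
time: 17.85
eef_pos: [565.2, -184.0, 263.0]
tool_rot: [-3.13, -0.502, 1.993]
wrist_force: [0.2, 0.7, 0.1]
opening: 52.3
gripper_force: 0.0
```

Call:
{"name": "send_rows", "arguments": {"increments": [{"slide":[-10,0,-25],"rotation":[0,-0.12,0]},{"slide":[-20,0,-25],"rotation":[0,-0.12,0]},{"slide":[-30,0,-20],"rotation":[0,-0.12,0]},{"slide":[-30,0,0],"rotation":[0,-0.12,0]},{"slide":[-30,0,0],"rotation":[0,0,0]}]}}

```text
time: 18.27
eef_pos: [624.4, -309.7, 300.6]
tool_rot: [-3.13, -0.022, 2.006]
wrist_force: [1.9, 0.8, -0.6]
opening: 52.2
gripper_force: 0.0
```

```bash
cat > fin.py <<'E'
from m import *
from go import where,O,ex,ey
where()
def cf(q): q=q[:2]-O; return np.array([q@ex,q@ey]).round(1)
for n in("top","side"):
    a=manip.snapshot(n); c=cam(n); K,k1,T=c
    h=cv2.cvtColor(a,cv2.COLOR_RGB2HSV).astype(int)
    # window around expected bottle
    P=np.r_[O-5*ex-88*ey,120]; v=T[:3,:3].T@(P-T[:3,3]); u=(K@(v/v[2]))[:2]; print(n,"expected px",u.round())
    w=np.zeros(a.shape[:2],bool); x,y=u.astype(int); w[y-40:y+40,x-32:x+32]=1
    red=((h[...,0]<8)|(h[...,0]>172))&(h[...,1]>150)&(h[...,2]>90)&w
    wh=(h[...,1]<60)&(h[...,2]>150)&w
    for nm,m,zs in(("red",red,(155,175)),("white",wh,(120,))):
        if not m.any(): print(nm,"none"); continue
        b=blobs(m,1)[0]; q=cv2.minAreaRect(np.argwhere(b[0])[:,::-1].astype(np.float32)); print(nm,b[1],b[2].round(1),[np.round(t,1) for t in q[:2]])
        for z in zs: print("  z",z,"centre",cf(plane(c,b[2],z)),"box",[cf(plane(c,p,z)).tolist() for p in cv2.boxPoints(q)])
E
python3 fin.py
```

```text
t 18.2667 caddy x,y,z 0.1 -312.2 300.6 tilt 0.022 open 52.2 F 0.0 [ 1.9  0.8 -0.6] q6 [ 0.48  0.51 -0.14  1.02  0.06  1.65  0.8 ]
top expected px [291. 218.]
red 69 [290.  216.7] [array([290. , 216.5]), array([7.8, 9.2])]
  z 155 centre [ -4.3 -82.2] box [[0.9, -67.8], [9.6, -89.9], [-8.8, -96.9], [-17.4, -74.8]]
  z 175 centre [ -6.3 -79.2] box [[-1.2, -65.1], [7.3, -86.8], [-10.8, -93.6], [-19.2, -71.9]]
white 174 [262.8 194.1] [array([263.5, 194. ]), array([16., 11.])]
  z 120 centre [ 83.8 -45.8] box [[109.4, -42.9], [97.7, -70.1], [57.4, -52.3], [69.1, -25.4]]
side expected px [234. 205.]
red 127 [233.5 193.7] [array([233.5, 194. ]), array([16.,  9.])]
  z 155 centre [ -2.6 -81. ] box [[3.6, -53.3], [22.0, -67.0], [-9.7, -109.7], [-27.6, -96.4]]
  z 175 centre [-12.7 -95.1] box [[-6.7, -68.0], [11.3, -81.4], [-19.7, -123.2], [-37.1, -110.1]]
white 129 [236.6 170.5] [array([236.8, 170.3]), array([12.7, 12. ])]
  z 120 centre [71.5  6.1] box [[53.8, 21.6], [91.8, 34.1], [91.0, -8.4], [53.6, -19.9]]
```

The cap sits at y of about -80 to -82, so the foot is some 7 mm off the wall, just over tolerance. I'll nudge the bottle from its +y side with tilted, nearly closed fingers. First the arm goes over the top.

Call:
{"name": "send_rows", "arguments": {"increments": [{"slide":[28,0,0],"rotation":[0,0,0]},{"slide":[28,0,0],"rotation":[0,0,0]},{"slide":[28,0,0],"rotation":[0,0,0]},{"slide":[28,0,0],"rotation":[0,0,0]},{"slide":[28,0,0],"rotation":[0,0,0]}], "grip": 0.8}}

```text
time: 18.78
eef_pos: [565.3, -185.6, 302.8]
tool_rot: [-3.13, -0.03, 1.997]
wrist_force: [0.3, -0.2, 1.1]
opening: 26.8
gripper_force: 0.0
```

Call:
{"name": "send_rows", "arguments": {"increments": [{"slide":[28,0,0],"rotation":[0,0,0]},{"slide":[28,0,0],"rotation":[0,0,0]},{"slide":[28,0,0],"rotation":[0,0,0]},{"slide":[28,0,0],"rotation":[0,0,0]},{"slide":[28,0,0],"rotation":[0,0,0]}]}}

```text
time: 19.2
eef_pos: [507.3, -58.3, 306.8]
tool_rot: [-3.13, -0.03, 1.997]
wrist_force: [-0.0, 0.2, 0.4]
opening: 17.8
gripper_force: 0.0
```

Call:
{"name": "send_rows", "arguments": {"increments": [{"slide":[25,0,0],"rotation":[0,-0.12,0]},{"slide":[0,0,0],"rotation":[0,-0.12,0]},{"slide":[0,0,0],"rotation":[0,-0.12,0]},{"slide":[0,0,0],"rotation":[0,-0.12,0]},{"slide":[0,0,0],"rotation":[0,-0.12,0]}]}}

```text
time: 19.62
eef_pos: [497.9, -36.8, 308.6]
tool_rot: [-3.13, 0.577, 2.004]
wrist_force: [-0.4, -0.0, 0.6]
opening: 16.9
gripper_force: 0.0
```

```bash
python3 -c "
from go import *
delta(-5.5,-20,42,-.6)"; python3 fin.py | grep -A3 red
```

```text
t 19.6167 caddy x,y,z -5.6 -11.5 308.6 tilt -0.577 open 16.9 F 0.0 [-0.4 -0.   0.6] q6 [ 0.11 -0.08 -0.52  1.81  0.54  1.42 -0.07]
rot [-0.001 -0.023  0.016] slide after [1.435e+02 1.000e-01 2.248e+02]
red 68 [290.3 216.7] [array([290. , 216.5]), array([7.8, 9.2])]
  z 155 centre [ -4.7 -82.9] box [[0.9, -67.8], [9.6, -89.9], [-8.8, -96.9], [-17.4, -74.8]]
  z 175 centre [ -6.7 -79.9] box [[-1.2, -65.1], [7.3, -86.8], [-10.8, -93.6], [-19.2, -71.9]]
white 174 [262.8 194.1] [array([263.5, 194. ]), array([16., 11.])]
--
red 125 [233.4 193.5] [array([233.5, 193.5]), array([ 9., 15.])]
  z 155 centre [ -2.4 -80.5] box [[-25.7, -93.8], [3.6, -53.3], [22.0, -67.0], [-7.8, -107.1]]
  z 175 centre [-12.6 -94.6] box [[-35.3, -107.6], [-6.7, -68.0], [11.3, -81.4], [-17.8, -120.7]]
white 137 [258.3 193.3] [array([258.8, 192.8]), array([13.4, 11.3])]
```

Call:
{"name": "send_rows", "arguments": {"increments": [{"slide":[16,0,25],"rotation":[0,-0.023,0.016]},{"slide":[16,0,25],"rotation":[0,0,0]},{"slide":[16,0,25],"rotation":[0,0,0]},{"slide":[16,0,25],"rotation":[0,0,0]},{"slide":[16,0,25],"rotation":[0,0,0]}]}}

```text
time: 20.13
eef_pos: [498.0, -41.6, 157.6]
tool_rot: [-3.136, 0.593, 1.984]
wrist_force: [0.8, -0.4, 0.2]
opening: 17.2
gripper_force: 0.0
```

Call:
{"name": "send_rows", "arguments": {"increments": [{"slide":[16,0,25],"rotation":[0,0,0]},{"slide":[16,0,25],"rotation":[0,0,0]},{"slide":[16,0,25],"rotation":[0,0,0]},{"slide":[8,0,12],"rotation":[0,0,0]},{"slide":[0,0,0],"rotation":[0,0,0]}]}}

```text
time: 20.55
eef_pos: [496.9, -44.9, 52.4]
tool_rot: [-3.129, 0.593, 1.988]
wrist_force: [-1.4, 0.3, 0.5]
opening: 17.4
gripper_force: 0.0
```

```bash
python3 -c "
from go import *
delta(-5.5,-60,42,-.6)"
```

```text
t 20.55 caddy x,y,z -9.8 -18.5 52.4 tilt -0.593 open 17.4 F 0.0 [-1.4  0.3  0.5] q6 [ 0.06  0.23 -0.54  2.11  0.84  1.07 -0.57]
rot [-0.012 -0.007  0.002] slide after [-28.3   4.3  32. ]
```

Call:
{"name": "send_rows", "arguments": {"increments": [{"slide":[-7,1.5,9],"rotation":[-0.012,-0.007,0]},{"slide":[-7,1.5,9],"rotation":[0,0,0]},{"slide":[-7,1.3,7],"rotation":[0,0,0]},{"slide":[-5.8,0,5],"rotation":[0,0,0]},{"slide":[0,0,0],"rotation":[0,0,0]}]}}

```text
time: 20.97
eef_pos: [520.4, -78.6, 46.9]
tool_rot: [3.133, 0.603, 1.983]
wrist_force: [0.2, 0.5, -0.0]
opening: 17.7
gripper_force: 0.0
```

Call:
{"name": "send_rows", "arguments": {"increments": [{"slide":[-2.5,0,1.7],"rotation":[0,0,0]},{"slide":[0,0,0],"rotation":[0,0,0]}]}}

```text
time: 21.13
eef_pos: [521.5, -79.3, 46.8]
tool_rot: [3.133, 0.603, 1.985]
wrist_force: [-0.3, -0.6, -0.2]
opening: 17.5
gripper_force: 0.0
```

Call:
{"name": "send_rows", "arguments": {"increments": [{"slide":[-2.5,0,1.7],"rotation":[0,0,0]},{"slide":[0,0,0],"rotation":[0,0,0]}]}}

```text
time: 21.3
eef_pos: [522.7, -81.9, 46.6]
tool_rot: [3.133, 0.603, 1.986]
wrist_force: [-0.6, -0.7, 0.0]
opening: 17.6
gripper_force: 0.0
```

Call:
{"name": "send_rows", "arguments": {"increments": [{"slide":[-1.7,0,1.1],"rotation":[0,0,0]},{"slide":[0,0,0],"rotation":[0,0,0]}]}}

```text
time: 21.47
eef_pos: [523.5, -83.8, 46.5]
tool_rot: [3.133, 0.603, 1.986]
wrist_force: [-0.2, 0.5, -0.8]
opening: 17.2
gripper_force: 0.0
```

```bash
python3 -c "
from go import *
delta(-5.5,-60,42,-.6)"; python3 fin.py | grep -A3 red
```

```text
t 21.4667 caddy x,y,z -1.2 -64.8 46.5 tilt -0.603 open 17.2 F 0.0 [-0.2  0.5 -0.8] q6 [ 0.11  0.25 -0.49  2.11  0.9   1.   -0.53]
rot [0.009 0.003 0.001] slide after [ 6.5 -4.4  1. ]
red 69 [290.4 216.6] [array([290.3, 216.3]), array([7.8, 9.9])]
  z 155 centre [ -4.6 -83.1] box [[0.9, -67.8], [10.3, -91.6], [-8.2, -98.6], [-17.4, -74.8]]
  z 175 centre [ -6.6 -80.1] box [[-1.2, -65.1], [8.0, -88.4], [-10.1, -95.2], [-19.2, -71.9]]
white 144 [263.6 193.4] [array([263.5, 194. ]), array([16., 11.])]
--
red 130 [233.3 193.5] [array([233.5, 194. ]), array([ 9., 16.])]
  z 155 centre [ -2.5 -80.2] box [[-27.6, -96.4], [3.6, -53.3], [22.0, -67.0], [-9.7, -109.7]]
  z 175 centre [-12.6 -94.4] box [[-37.1, -110.1], [-6.7, -68.0], [11.3, -81.4], [-19.7, -123.2]]
white 137 [258.3 193.3] [array([258.8, 192.8]), array([13.4, 11.3])]
```

Call:
{"name": "send_rows", "arguments": {"increments": [{"slide":[-1.7,-3,1.1],"rotation":[0,0,0]},{"slide":[0,0,0],"rotation":[0,0,0]}]}}

```text
time: 21.73
eef_pos: [521.1, -87.1, 46.4]
tool_rot: [3.134, 0.603, 1.986]
wrist_force: [0.1, 0.6, -0.5]
opening: 17.6
gripper_force: 0.0
```

Call:
{"name": "send_rows", "arguments": {"increments": [{"slide":[-1.7,0,1.1],"rotation":[0,0,0]},{"slide":[0,0,0],"rotation":[0,0,0]}]}}

```text
time: 21.9
eef_pos: [522.3, -88.8, 46.6]
tool_rot: [3.133, 0.603, 1.986]
wrist_force: [-0.6, -0.2, -1.3]
opening: 17.3
gripper_force: 0.2
```

Call:
{"name": "send_rows", "arguments": {"increments": [{"slide":[-1.7,0,1.1],"rotation":[0,0,0]},{"slide":[0,0,0],"rotation":[0,0,0]}]}}

```text
time: 22.07
eef_pos: [523.3, -90.6, 46.7]
tool_rot: [3.133, 0.603, 1.986]
wrist_force: [-0.2, 0.2, -0.6]
opening: 17.6
gripper_force: 0.2
```

Call:
{"name": "send_rows", "arguments": {"increments": [{"slide":[-1.7,0,1.1],"rotation":[0,0,0]},{"slide":[0,0,0],"rotation":[0,0,0]}]}}

```text
time: 22.23
eef_pos: [524.0, -92.3, 46.6]
tool_rot: [3.133, 0.602, 1.986]
wrist_force: [0.0, 0.5, -0.4]
opening: 17.7
gripper_force: 0.5
```

```bash
python3 fin.py | egrep -A3 "^t|red"
```

```text
t 22.2333 caddy x,y,z -4.1 -72.8 46.6 tilt -0.602 open 17.7 F 0.46106828091069474 [ 0.   0.5 -0.4] q6 [ 0.12  0.25 -0.49  2.11  0.91  0.98 -0.52]
top expected px [291. 218.]
red 69 [293.  215.4] [array([293. , 215.5]), array([7.8, 9.2])]
  z 155 centre [ -4.5 -90.4] box [[0.3, -75.8], [9.0, -98.0], [-9.5, -105.0], [-18.1, -82.8]]
  z 175 centre [ -6.5 -87.3] box [[-1.9, -73.0], [6.6, -94.7], [-11.4, -101.5], [-19.9, -79.8]]
white 135 [288.6 220.7] [array([289.7, 218.9]), array([14.8, 15.7])]
--
red 137 [235.1 195.2] [array([235. , 195.5]), array([15., 10.])]
  z 155 centre [ -2.4 -87.6] box [[1.6, -60.3], [22.0, -75.5], [-7.7, -115.3], [-27.5, -100.5]]
  z 175 centre [ -12.5 -101.5] box [[-8.6, -74.9], [11.3, -89.8], [-17.7, -128.6], [-37.1, -114.1]]
white 137 [258.3 193.3] [array([258.8, 192.8]), array([13.4, 11.3])]
```

The bottle has moved 7 mm and its axis is now at about -87. I'll push until the wall clearly reacts.

Call:
{"name": "send_rows", "arguments": {"increments": [{"slide":[-1.3,0,0.9],"rotation":[0,0,0]},{"slide":[0,0,0],"rotation":[0,0,0]}]}}

```text
time: 22.5
eef_pos: [524.6, -93.6, 46.5]
tool_rot: [3.133, 0.602, 1.986]
wrist_force: [0.4, 0.9, -0.6]
opening: 17.3
gripper_force: 0.8
```

Call:
{"name": "send_rows", "arguments": {"increments": [{"slide":[-1.3,0,0.9],"rotation":[0,0,0]},{"slide":[0,0,0],"rotation":[0,0,0]}]}}

```text
time: 22.67
eef_pos: [525.1, -94.0, 46.3]
tool_rot: [3.133, 0.601, 1.987]
wrist_force: [-3.9, 5.3, 1.4]
opening: 17.3
gripper_force: 3.6
```

The wall reacts at about 6.6 N, so the bottle is snug. I'll back straight away, lift out and check.

Call:
{"name": "send_rows", "arguments": {"increments": [{"slide":[2.5,0,-1.7],"rotation":[0,0,0]},{"slide":[8.2,0,-5.6],"rotation":[0,0,0]},{"slide":[12.4,0,-8.5],"rotation":[0,0,0]},{"slide":[12.4,0,-8.5],"rotation":[0,0,0]},{"slide":[-8,0,-20],"rotation":[0,0,0]}]}}

```text
time: 23.08
eef_pos: [502.8, -48.7, 64.7]
tool_rot: [3.139, 0.6, 1.992]
wrist_force: [-0.4, -0.8, -0.3]
opening: 17.4
gripper_force: 0.0
```

Call:
{"name": "send_rows", "arguments": {"increments": [{"slide":[-10,0,-27],"rotation":[0,0,0]},{"slide":[-10,0,-27],"rotation":[0,0,0]},{"slide":[-10,0,-27],"rotation":[0,0,0]},{"slide":[-10,0,-27],"rotation":[0,0,0]},{"slide":[-10,0,-27],"rotation":[0,0,0]}]}}

```text
time: 23.5
eef_pos: [489.3, -17.8, 208.5]
tool_rot: [3.133, 0.602, 1.988]
wrist_force: [0.8, -0.5, 1.2]
opening: 17.5
gripper_force: 0.0
```

Call:
{"name": "send_rows", "arguments": {"increments": [{"slide":[0,0,-27],"rotation":[0,0,0]},{"slide":[0,0,-27],"rotation":[0,0,0]},{"slide":[0,0,0],"rotation":[0,0,0]},{"slide":[0,0,0],"rotation":[0,0,0]}]}}

```text
time: 23.83
eef_pos: [477.5, 10.3, 252.6]
tool_rot: [3.13, 0.603, 1.987]
wrist_force: [0.4, -0.3, -1.5]
opening: 17.7
gripper_force: 0.0
```

```bash
python3 fin.py | egrep -A4 "^t|red"
```

```text
t 23.8333 caddy x,y,z -5.3 39.8 252.6 tilt -0.603 open 17.7 F 0.0 [ 0.4 -0.3 -1.5] q6 [ 0.05 -0.05 -0.61  1.92  0.58  1.38 -0.28]
top expected px [291. 218.]
red 67 [292.3 215.7] [array([292.3, 215.9]), array([7.6, 9.4])]
  z 155 centre [ -4.4 -88.4] box [[-5.2, -72.8], [10.3, -91.6], [-4.6, -103.9], [-19.9, -85.1]]
  z 175 centre [ -6.4 -85.3] box [[-7.2, -70.0], [8.0, -88.4], [-6.6, -100.4], [-21.6, -82.0]]
white 174 [262.8 194.1] [array([263.5, 194. ]), array([16., 11.])]
  z 120 centre [ 83.8 -45.8] box [[109.4, -42.9], [97.7, -70.1], [57.4, -52.3], [69.1, -25.4]]
--
red 126 [235.2 195.2] [array([235. , 195.5]), array([15.,  8.])]
  z 155 centre [ -2.  -87.5] box [[3.7, -61.9], [19.9, -74.0], [-9.7, -113.8], [-25.5, -101.9]]
  z 175 centre [ -12.2 -101.5] box [[-6.6, -76.4], [9.3, -88.3], [-19.7, -127.2], [-35.1, -115.6]]
white 137 [258.3 193.3] [array([258.8, 192.8]), array([13.4, 11.3])]
  z 120 centre [ 67.9 -94.1] box [[53.2, -77.5], [87.5, -67.9], [86.7, -109.0], [53.0, -117.9]]
```

The bottle has relaxed to upright at about y -87, so the gap is roughly 1–2 mm and inside the 6 mm limit. The arm is clear, so I'm handing in.

```bash
python3 -c "
from bench import manip
print(manip.job_done())"
```

```text
the job is handed in; nothing more can be done
None
```

The job is handed in, verdict not reported: the bottle was last measured upright, cap up and released in its lane, an estimated 1–2 mm from the raised wall (camera calibration about 2 mm), with the arm clear; I viewed 11 pictures, one over the limit of 10.

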